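# Index the wax-carving turntable to its next hole

### The job

Turn the carving turntable to its next station: pull the sprung index knob straight up out of its hole, swing the arm anticlockwise (seen from above), and release the pin so that it drops fully home in the next hole; do not carry on towards the hole after it. The turntable only stands on the bench by its own weight, so work gently and do not drag, twist or tip it, and leave the spool and the jar where they are.

Things in the scene. Friction and masses are not known exactly. Their poses are not given: they have to be found in the camera images.
- spindle (a point): Centre of the turntable's upright axis, 22 mm above the bench (level of the index ring's top). Grey round base, 220 mm across, 10 mm high, with a dark steel index ring (200 mm across, top at 22 mm); about 4 kg, standing loose: some 18 N sideways drags it. The plate in the middle (92 mm across, 36 mm high, yellow wax on it up to 53 mm) turns with the index arm.
- start_hole (a point): Mouth of the hole the pin starts in: on the ring's top, 80 mm from the axis. Holes are 10 mm square, 12 mm deep. The next hole anticlockwise is in an aluminium shoe let into the ring and clamped anew for each job, so it lies anywhere from 0.75 to 1.15 rad on, its place not measured. An unwanted hole lies at 1.78 rad. Between holes the ring is smooth.
- knob_centre (a point): Centre of the black fluted index knob, upright, 26 mm across; 70 mm above the bench when the pin is home (grip from 57 to 82 mm, top at 86 mm). It stands 80 mm from the axis, over a steel boss (24 mm across, top at 47.5 mm) at the end of the index arm, a flat bar 22 mm wide with its top at 36 mm. The knob rises and falls with the pin and goes round with the arm.
- index_pin (a joint): Height of the sprung pin, m: 0 = fully home in a hole; about 0.009 = its flat-ended 8 mm tip rides on the ring's top; above 0.010 = clear of the ring; 0.016 = hard stop. Pulling takes about 5.5 N at first, 9 N at the stop; let go, it springs down. More than about 20 N of pull on the stop tips the turntable.
- index_arm (a joint): Angle of the index arm and wax plate about the spindle, relative to the base, rad: 0 = at the start hole, growing anticlockwise seen from above. It stays where it is left; pushing the knob round takes about 1.5 N with the pin clear, 3 to 5 N with the pin riding on the ring. When the riding pin comes over a hole it springs in and stops the arm.
- spool_mid (a point): Middle of a spool of green thread, 44 mm diameter, 46 mm high, standing near the turntable: a bystander.
- jar_mid (a point): Middle of a glass bead jar with a white lid, 44 mm diameter, 52 mm high, standing near the turntable: a bystander.
Things that resemble listed ones, but are neither listed nor needed, are in the scene too. There is more than one size of the part that bears spindle; the job needs the larger.

How it is judged:
By the outcome, as a careful person would: the job done as asked, in the order asked, and still so for the second after the job is handed in, with the robot touching nothing.
It also fails if it takes over 61 s, if anything falls off the work surface, if the arm or the gripper's body presses on something with over 40 N, if the wrist force passes 120 N, or if a joint passes its speed limit or range.

### The arm

A 6-joint arm with a two-finger parallel gripper is mounted at the origin on a cart in front of the work surface, level with it; the furniture and walls round the work are solid. World frame = base frame: x ahead of the robot, y to its left, z up, the work surface at z = 0. Lengths are in m, angles in rad, forces in N, time in s.
With the tool pointing down it reaches from about 0.25 to 0.775 m from the base axis. Payload 4 kg.
Tool frame: the origin (TCP) lies on the centre line of the jaws, within the pads' length; the fingertips stand 8 mm ahead of it and the grasp point (between the pads) lies 11 mm behind it; z points along the fingers, y is the direction in which the jaws open and shut (so a half turn about z gives the same grasp; the last joint's range is limited). The gripper opens to 94 mm and grips with 3 to 60 N. Pads are 16 mm wide; open, the fingers measure 119 mm over their backs; the gripper's body (75 mm by 177 mm) begins 78 mm behind the grasp point.
Start: joints at [-1.335, 0.087, 1.371, -0, 1.684, -0.103], TCP at [0.183, -0.519, 0.19] pointing down, gripper open.
Joint ranges: [-3.1, 3.1], [-0.76, 2.03], [0.27, 2.55], [-1.08, 4.22], [0.17, 2.65], [-2.57, 2.57]. Speed limits (rad/s): [2.79, 2.79, 3.14, 3.14, 3.14, 3.14].

### API

Orientations are given as [roll, pitch, yaw] about the fixed x, y, z axes, in that order (R = Rz(yaw) Ry(pitch) Rx(roll)).
In Python, from bench import robot, cams, close_job gives the robot as it stands.
- The arm moves only by the tool arm_command, never from a script. Its argument "plan" is one flat list of numbers, 7 for each row, row after row: the shift along the tool's x, y, z in cm, then the turn, a rotation vector about the tool's x, y, z in degrees, then the closure, from 0 (fully open) to 1 (shut). A call has 1 to 8 rows; each row shifts and turns the commanded pose from where the row before left it, along the tool's axes as they then stand; what a row does not reach is not made up. A row lasts 1/8 s, in which the tool goes at most 62.5 mm and 10.7 degrees, less where a joint would pass 70% of its speed; a pose out of reach is approached as far as the arm can. A call with a gripper value outside its range is refused whole. The fingers move at their own pace and stop on an object; the grip force is fixed at half the most. Time passes only in rows, so rows that do not move let the fingers close. It gives the time, the measured TCP pose, the force and the opening at its end, in the units of the state.
- robot.get_obs(): the state, without advancing time (a new reading comes with each control period).
- cams.snapshot(name): name is "scene" or "side" or "wrist"; returns a dict with "pixels" (480x640x3 uint8, red, green, blue), "fov_y" (degrees; the focal length in pixels is half the picture's height over the tangent of half this angle, whatever the lens; pixels are square), "cx", "cy" (the principal point, pixels), "k1" (the pictures are not rectified: a ray, as slopes to the right and down, at radius r is drawn at 1 + k1 r^2 times it, then the intrinsics apply), "camera_from_world" (4x4, takes a point from world to camera coordinates); the wrist camera has in their place "tool_from_camera" (4x4, takes a point from camera to tool coordinates, whose origin is the TCP and whose axes are the flange's). Camera axes: x right, y up, looking along -z (the intrinsics and any distortion apply to the point x, -y, -z); pixel columns grow to the right and rows downward; lengths in m; the calibration is good to about 2 mm. A picture is of the moment at which its call begins: read the wrist's pose just before it. There is no depth.
- close_job(): hands the job in, once; it reports no verdict.
The state is a dict: "time": time; "joint_positions": joint angles; "qvel": joint speeds; "joint_torque": joint torques, N m; "tool_pos": TCP position; "ee_rot": TCP orientation; "wrist_force": force on the tool from outside, world axes, zero at the start; "wrist_torque": the same for the moment, N m; "width": finger opening in m.
Only numpy, scipy, OpenCV 4.12 (cv2) and the standard library are available. Lean on these libraries where they do the work, as an engineer would, in place of code of your own. Each camera call takes 0.05 s, during which the arm holds its last target.

## Working session

There is one attempt and no reset: what is moved stays moved. The work goes in short steps, Python scripts to look and compute and a tool call to move; the robot and the scene stay as the last step left them, time stands still between calls to the robot, and variables do not carry over. Pictures are saved under pics/ and viewed, and the job is handed in when it is done.

Besides the shell and the picture viewer there is one more tool, called after "Emit:" in YAML: its name, and indented under it one key for each argument. arm_command: Moves the arm, as the interface text tells. Its arguments: {"type":"object","properties":{"plan":{"type":"array","items":{"type":"number"}}},"required":["plan"]}

```bash
mkdir -p pics; ls; cat > h.py <<'E'
import numpy as np, cv2
from bench import robot, cams, close_job
def snap(n,f):
    o=robot.get_obs(); s=cams.snapshot(n); cv2.imwrite('pics/'+f,s['pixels'][:,:,::-1]); 
    np.save('pics/'+f+'.npy',{'s':s,'o':o},allow_pickle=True); return s,o
E
python3 - <<'E'
from h import *
for n in ['scene','side','wrist']:
    s,o=snap(n,n+'0.png'); print({k:v for k,v in s.items() if k!='pixels'})
print(o)
E
```

```text
pics
{'fov_y': 53.74890775261666, 'cx': 322.95503516668833, 'cy': 249.29629551095096, 'k1': -0.11208475203476274, 'camera_from_world': array([[-0.48712681, -0.87326082, -0.01109069,  0.38905133],
       [ 0.63802634, -0.36452132,  0.67826734, -0.3289115 ],
       [-0.59634709,  0.32332606,  0.73473152, -0.82494365],
       [ 0.        ,  0.        ,  0.        ,  1.        ]])}
{'fov_y': 46.34548662232539, 'cx': 320.5142701738529, 'cy': 246.2519377212511, 'k1': -0.09181230070086117, 'camera_from_world': array([[ 0.94777083, -0.31856045,  0.015802  , -0.44846068],
       [ 0.17852654,  0.5708982 ,  0.80137601, -0.24305263],
       [-0.26430803, -0.75669973,  0.59795216, -1.28644706],
       [ 0.        ,  0.        ,  0.        ,  1.        ]])}
{'fov_y': 63.73127604566442, 'cx': 317.69497666442504, 'cy': 241.03998717783762, 'k1': -0.07468554910041593, 'tool_from_camera': array([[-1.80225771e-04,  9.72615194e-01,  2.32421280e-01,
         6.68098440e-02],
       [ 9.99999595e-01, -2.96088681e-05,  8.99331305e-04,
         3.87822750e-04],
       [ 8.81585023e-04,  2.32421348e-01, -9.72614795e-01,
        -1.94896959e-01],
       [ 0.00000000e+00,  0.00000000e+00,  0.00000000e+00,
         1.00000000e+00]])}
{'time': 0.1, 'joint_positions': array([-1.33509560e+00,  8.78653591e-02,  1.37207264e+00, -9.93706300e-06,
        1.68362904e+00, -1.03113069e-01]), 'qvel': array([ 6.91230385e-04, -2.01939502e-03, -2.26214219e-03,  7.68450570e-05,
        5.07111561e-04,  7.11935935e-04]), 'joint_torque': array([ 9.80891127e-04, -3.41253841e+01, -3.03300583e+01,  7.20105437e-02,
        3.04255367e-02, -9.60844545e-05]), 'tool_pos': array([ 0.1826646 , -0.518223  ,  0.18934533]), 'ee_rot': array([-3.13962773e+00, -1.93401054e-04,  3.38812493e-01]), 'wrist_force': array([ 0.03639459,  0.81470657, -0.49895297]), 'wrist_torque': array([-0.03800616, -0.02707435,  0.02548663]), 'width': 0.09390233467306423}
```

View pics/scene0.png

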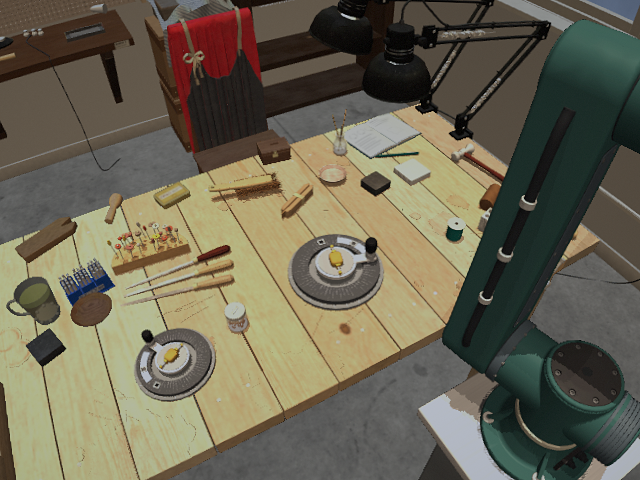

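View pics/side0.png

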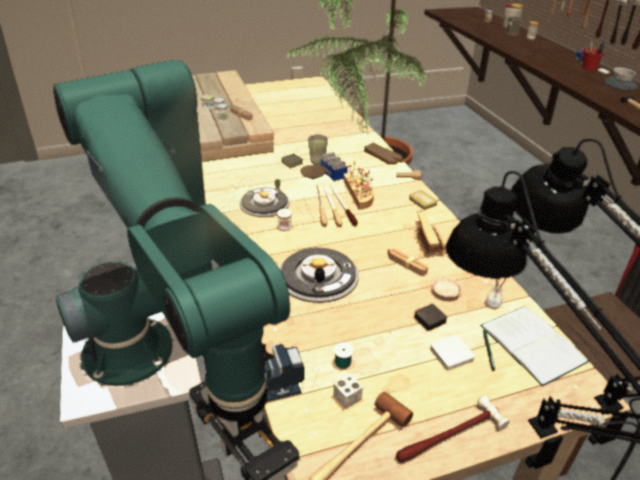

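View pics/wrist0.png

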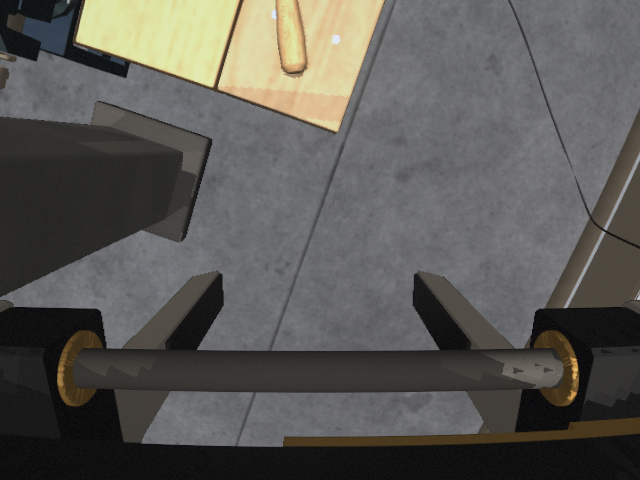

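```bash
cat >> h.py <<'E'
def ray(s,u,v,o=None):
    f=240/np.tan(np.radians(s['fov_y'])/2)
    d=np.array([(u-s['cx'])/f,(v-s['cy'])/f]); x=d.copy()
    for _ in range(30): x=d/(1+s['k1']*(x@x))
    c=np.array([x[0],-x[1],-1.0])
    if 'camera_from_world' in s: M=np.linalg.inv(s['camera_from_world'])
    else:
        from scipy.spatial.transform import Rotation as R
        T=np.eye(4); T[:3,:3]=R.from_euler('xyz',o['ee_rot']).as_matrix(); T[:3,3]=o['tool_pos']; M=T@s['tool_from_camera']
    return M[:3,3],M[:3,:3]@c
def onz(s,u,v,z,o=None):
    p,d=ray(s,u,v,o); return p+d*(z-p[2])/d[2]
def proj(s,P,o=None):
    f=240/np.tan(np.radians(s['fov_y'])/2)
    if 'camera_from_world' in s: C=s['camera_from_world']
    else:
        from scipy.spatial.transform import Rotation as R
        T=np.eye(4); T[:3,:3]=R.from_euler('xyz',o['ee_rot']).as_matrix(); T[:3,3]=o['tool_pos']; C=np.linalg.inv(T@s['tool_from_camera'])
    c=C@np.append(P,1); x=np.array([c[0],-c[1]])/-c[2]; x=x*(1+s['k1']*(x@x)); return s['cx']+f*x[0],s['cy']+f*x[1]
def load(f):
    d=np.load('pics/'+f+'.npy',allow_pickle=True).item(); return d['s'],d['o']
E
python3 - <<'E'
from h import *
s,_=load('scene0.png')
for u,v in [(289,270),(384,270),(336,308),(135,362),(215,362)]: print(u,v,onz(s,u,v,.01))
for nm,u,v in [('knob',371,246),('knobsmall',148,338)]: print(nm,onz(s,u,v,.07))
im=s['pixels'][:,:,::-1]
a=cv2.resize(im[215:325,270:470],None,fx=4,fy=4,interpolation=cv2.INTER_CUBIC); cv2.imwrite('pics/c1.png',a)
a=cv2.resize(im[300:410,100:260],None,fx=4,fy=4,interpolation=cv2.INTER_CUBIC); cv2.imwrite('pics/c1b.png',a)
s,_=load('side0.png'); im=s['pixels'][:,:,::-1]
a=cv2.resize(im[230:410,260:400],None,fx=4,fy=4,interpolation=cv2.INTER_CUBIC)[:600]; cv2.imwrite('pics/c2.png',a)
E
```

```text
289 270 [0.55814108 0.22265763 0.01      ]
384 270 [0.45093574 0.03479892 0.01      ]
336 308 [0.41370747 0.1828483  0.01      ]
135 362 [0.49477047 0.59801704 0.01      ]
215 362 [0.41776877 0.45539843 0.01      ]
knob [0.48315652 0.05365063 0.07      ]
knobsmall [0.49150287 0.55362331 0.07      ]
```

View pics/c1.png

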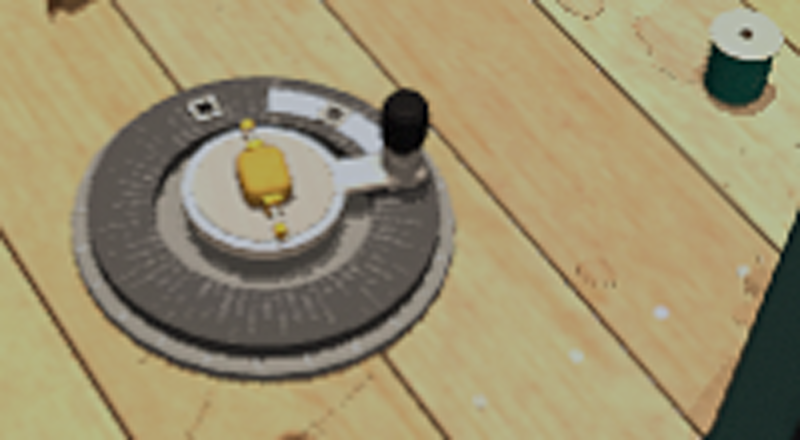

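View pics/c2.png

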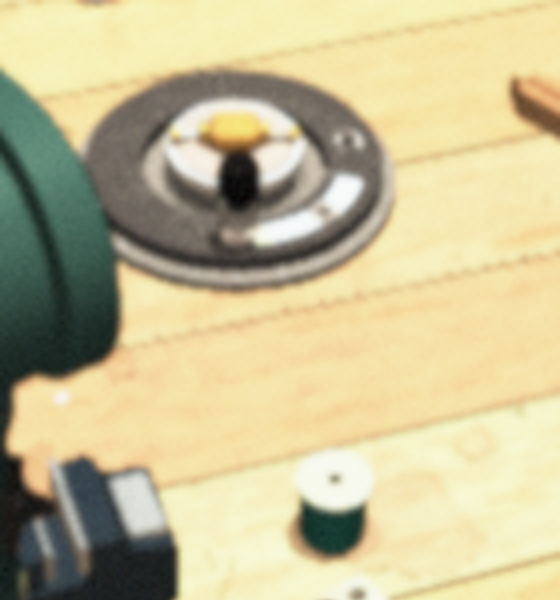

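Two turntables: at scene (336,270) it spans about 216 mm, and at (175,362) about 162 mm. The larger is at (336,270), with the knob at (371,246), the shoe hole at about (353,243) and the unwanted hole at (321,242). I'm going above it with the wrist camera.

Emit:
arm_command:
  plan: [0, 0, -1, 0, 0, -10, 0, 0, 0, -1, 0, 0, -10, 0, 0, 0, -1, 0, 0, -10, 0, 0, 0, -1, 0, 0, -10, 0, 0, 0, -1, 0, 0, -10, 0, 0, 0, -1, 0, 0, -10, 0, 2, 0.5, 0, 0, 0, 0, 0, 4, 1.2, 0, 0, 0, 0, 0]

```text
time: 1.15
tool_pos: [0.2107, -0.4617, 0.2492]
ee_rot: [-3.141, -0.002, 1.381]
wrist_force: [-0.2, 0.3, 0.8]
width: 0.094
```

Emit:
arm_command:
  plan: [5, 1.5, 0, 0, 0, 0, 0, 5, 1.5, 0, 0, 0, 0, 0, 5, 1.5, 0, 0, 0, 0, 0, 5, 1.5, 0, 0, 0, 0, 0, 5, 1.5, 0, 0, 0, 0, 0, 5, 1.5, 0, 0, 0, 0, 0, 5, 1.5, 0, 0, 0, 0, 0, 5, 1.5, 0, 0, 0, 0, 0]

```text
time: 2.15
tool_pos: [0.4016, -0.089, 0.2497]
ee_rot: [-3.141, -0.0, 1.383]
wrist_force: [0.8, -0.1, 1.0]
width: 0.0933
```

Emit:
arm_command:
  plan: [5, 1.5, 0, 0, 0, 0, 0, 4, 1.5, 0, 0, 0, 0, 0, 2.5, 1.5, 0, 0, 0, 0, 0, 1, 0.5, 0, 0, 0, 0, 0, 0, 0, 0, 0, 0, 0, 0, 0, 0, 0, 0, 0, 0, 0]

```text
time: 2.9
tool_pos: [0.4735, 0.0212, 0.2504]
ee_rot: [-3.141, 0.001, 1.384]
wrist_force: [0.7, -0.1, -0.1]
width: 0.0942
```

```bash
python3 - <<'E'
from h import *
s,o=snap('wrist','w1.png');print(o)
E
```

```text
{'time': 2.9, 'joint_positions': array([-7.45057997e-02, -8.68894623e-02,  1.42703791e+00, -5.00264643e-04,
        1.80161192e+00,  1.11916157e-01]), 'qvel': array([-0.00967321, -0.00418134, -0.00383927,  0.00088905, -0.00041624,
       -0.00135388]), 'joint_torque': array([ 3.19465538e-01, -2.64040875e+01, -3.03005540e+01,  9.37589910e-02,
        4.12961264e-03,  5.33894534e-03]), 'tool_pos': array([0.47345416, 0.02123836, 0.2503963 ]), 'ee_rot': array([-3.14148041e+00,  5.02697560e-04,  1.38425999e+00]), 'wrist_force': array([ 0.65808957, -0.10933444, -0.1057629 ]), 'wrist_torque': array([-0.03938312, -0.01804664, -0.00794356]), 'width': 0.09423184957210055}
```

View pics/w1.png

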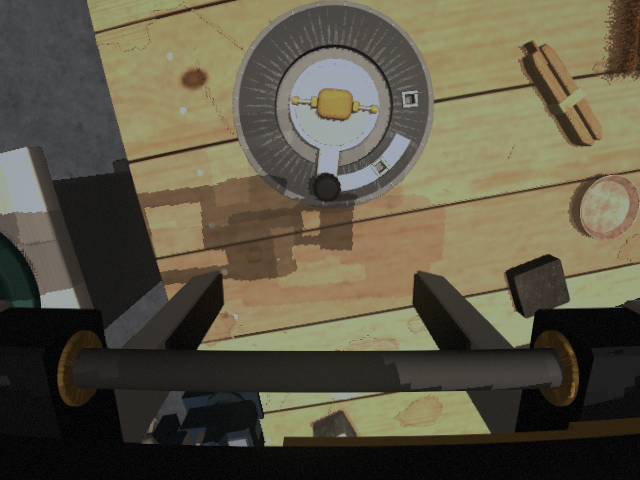

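Clear view: ring centred about (334,104), knob top (326,186), shoe hole (380,167), unwanted hole (410,99). Next I refine these by segmentation.

```bash
python3 - <<'E'
from h import *
s,o=load('w1.png'); im=s['pixels'][:,:,::-1].copy()
# ring dark mask -> outer ellipse
hsv=cv2.cvtColor(im,cv2.COLOR_BGR2HSV)
m=((hsv[:,:,1]<60)&(hsv[:,:,2]<215)).astype(np.uint8)*255; 
roi=np.zeros_like(m); roi[0:225,215:450]=255; m&=roi
n,l,st,c=cv2.connectedComponentsWithStats(m); i=1+np.argmax(st[1:,4]); 
cs,_=cv2.findContours((l==i).astype(np.uint8),cv2.RETR_EXTERNAL,cv2.CHAIN_APPROX_NONE)
h=cv2.convexHull(max(cs,key=cv2.contourArea))[:,0]
P=np.array([onz(s,u,v,.01,o)[:2] for u,v in h.astype(float)])
A=np.c_[2*P,np.ones(len(P))]; x=np.linalg.lstsq(A,(P**2).sum(1),rcond=None)[0]; print('circle',x[:2],np.sqrt(x[2]+x[:2]@x[:2]),np.abs(np.hypot(*(P-x[:2]).T)-.11).max())
k=((hsv[:,:,2]<60)).astype(np.uint8); k[:165]=0;k[210:]=0;k[:,:305]=0;k[:,350:]=0
kc,_=cv2.findContours(k,cv2.RETR_EXTERNAL,cv2.CHAIN_APPROX_NONE); kc=max(kc,key=cv2.contourArea); print('knob',cv2.minEnclosingCircle(kc))
a=cv2.resize(im[80:210,300:440],None,fx=4,fy=4,interpolation=cv2.INTER_CUBIC); cv2.imwrite('pics/c3.png',a)
C=x[:2]
for nm,u,v,z in [('knob',326.5,187,.086),('shoe',380.5,167,.022),('unw',410,99,.022)]:
    p=onz(s,u,v,z,o); d=p[:2]-C; print(nm,p,np.hypot(*d),np.arctan2(d[1],d[0]))
E
```

```text
circle [0.51014493 0.12714058] 0.10920974810650218 0.0012613260952944322
knob ((329.0, 188.5), 22.58881378173828)
knob [0.48733607 0.05160985 0.086     ] 0.07889952145149547 -1.8640696413545166
shoe [0.54900324 0.05586098 0.022     ] 0.08118342962193237 -1.0716816975148749
unw [0.59062721 0.12022176 0.022     ] 0.08077913234161557 -0.08575608370147551
```

View pics/c3.png

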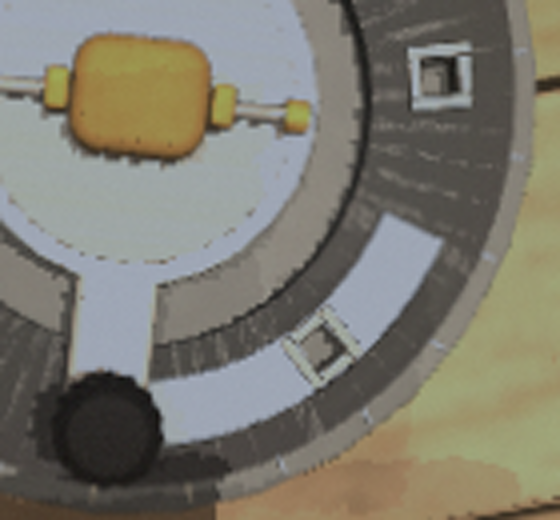

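Emit:
arm_command:
  plan: [0, 0, 0, 0, 0, 6.1, 0.5, 1.6, 0.22, 2, 0, 0, 0, 0.5, 1.6, 0.23, 4, 0, 0, 0, 0.5, 0, 0, 4, 0, 0, 0, 0.5, 0, 0, 2, 0, 0, 0, 0.5, 0, 0, 0.5, 0, 0, 0, 0.5, 0, 0, 0, 0, 0, 0, 0.5, 0, 0, 0, 0, 0, 0, 0.5]

```text
time: 3.95
tool_pos: [0.4885, 0.051, 0.127]
ee_rot: [3.139, -0.001, 1.279]
wrist_force: [-0.9, -0.2, 0.6]
width: 0.0468
```

```bash
python3 - <<'E'
from h import *
s,o=snap('wrist','w2.png');print(o['tool_pos'],o['ee_rot'],o['width'])
for z in (.086,.047): print(proj(s,[.4872,.0505,z],o), proj(s,[*o['tool_pos'][:2],z],o))
E
```

```text
[0.48851155 0.05098964 0.12699368] [ 3.13876130e+00 -7.06063212e-04  1.27892489e+00] 0.046783189212313184
(np.float64(315.8808542641963), np.float64(258.30351594894637)) (np.float64(317.6369586272392), np.float64(257.0182879139849))
(np.float64(315.99196403186227), np.float64(243.69615501836822)) (np.float64(317.51279217688705), np.float64(242.57289258381536))
```

View pics/w2.png

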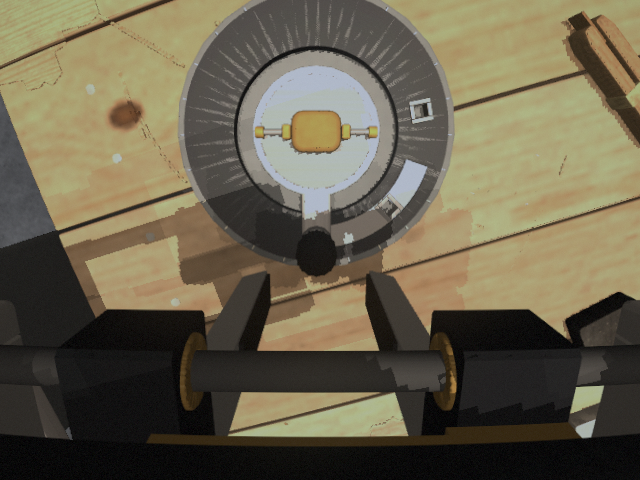

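```bash
cat >> h.py <<'E'
def knob(s,o,z,box,t=45):
    im=s['pixels'].max(2); k=(im<t).astype(np.uint8); m=np.zeros_like(k); u0,u1,v0,v1=box; m[v0:v1,u0:u1]=1
    k&=m; k=cv2.morphologyEx(k,cv2.MORPH_OPEN,np.ones((5,5)))
    c,_=cv2.findContours(k,cv2.RETR_EXTERNAL,cv2.CHAIN_APPROX_NONE); c=max(c,key=cv2.contourArea)
    return cv2.minEnclosingCircle(c),cv2.boundingRect(c)
E
python3 - <<'E'
from h import *
s,o=load('w2.png'); im=s['pixels'][:,:,::-1]
for t in(40,50,60,70):print(t,knob(s,o,.086,(285,350,215,285),t))
cv2.imwrite('pics/c4.png',cv2.resize(im[180:310,240:400],None,fx=4.5,fy=4.5,interpolation=cv2.INTER_CUBIC))
E
```

```text
40 (((315.3183898925781, 253.06646728515625), 22.662485122680664), (293, 231, 44, 44))
50 (((309.8356628417969, 240.97303771972656), 35.93626403808594), (285, 215, 59, 61))
60 (((309.9183654785156, 240.91836547851562), 35.95405578613281), (285, 215, 59, 61))
70 (((310.66162109375, 240.66162109375), 36.291099548339844), (285, 215, 60, 61))
```

View pics/c4.png

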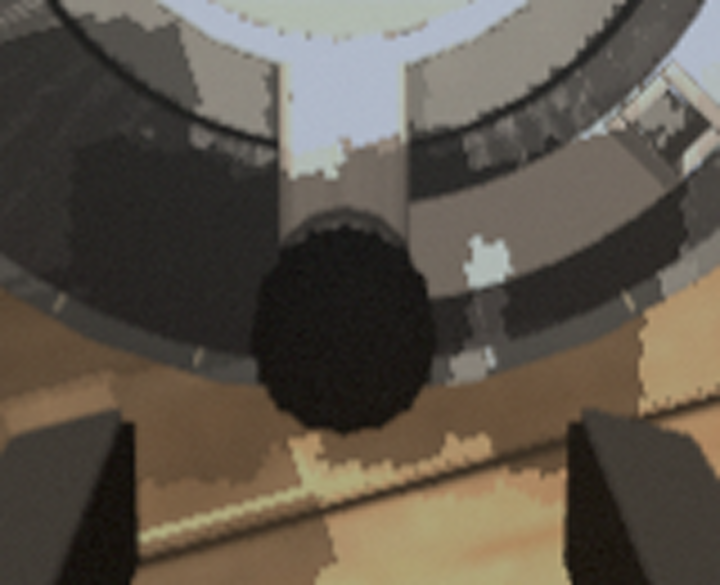

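Emit:
arm_command:
  plan: [0.15, -0.09, 1.5, 0, 0, 0, 0.5, 0, 0, 2, 0, 0, 0, 0.5, 0, 0, 2, 0, 0, 0, 0.55, 0, 0, 1, 0, 0, 0, 0.6, 0, 0, 0.25, 0, 0, 0, 0.6, 0, 0, 0, 0, 0, 0, 0.62, 0, 0, 0, 0, 0, 0, 0.62]

```text
time: 4.88
tool_pos: [0.4878, 0.053, 0.0587]
ee_rot: [3.14, -0.0, 1.28]
wrist_force: [0.6, -0.7, 0.2]
width: 0.0357
```

```bash
python3 - <<'E'
from h import *
s,o=snap('wrist','w3.png');print(o['tool_pos'],o['ee_rot'],o['width'],o['wrist_force'])
snap('scene','s3.png');im=cv2.imread('pics/s3.png');cv2.imwrite('pics/s3c.png',cv2.resize(im[170:320,270:450],None,fx=4,fy=4,interpolation=cv2.INTER_CUBIC))
E
```

```text
[0.48783355 0.05296941 0.05871802] [ 3.13993394e+00 -4.02971089e-04  1.27953660e+00] 0.035669922381079223 [ 0.59548472 -0.74627101  0.22710578]
```

View pics/w3.png

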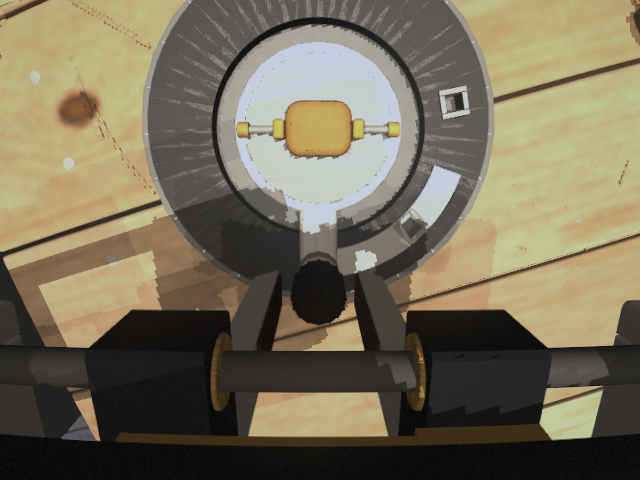

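View pics/s3c.png

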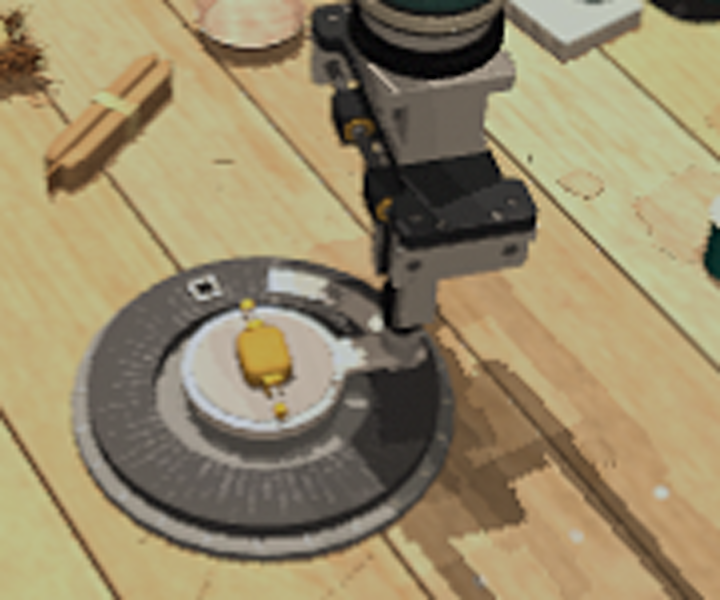

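The knob is centred between the pads: knob centre about u=319, pad edges 281 and 355. I'm closing gently.

Emit:
arm_command:
  plan: [0, 0, 0, 0, 0, 0, 0.68, 0, 0, 0, 0, 0, 0, 0.7, 0, 0, 0, 0, 0, 0, 0.74, 0, 0, 0, 0, 0, 0, 0.78, 0, 0, 0, 0, 0, 0, 0.85]

```text
time: 5.6
tool_pos: [0.4875, 0.0528, 0.058]
ee_rot: [3.141, 0.0, 1.279]
wrist_force: [1.5, -1.2, 0.1]
width: 0.0249
```

```bash
python3 - <<'E'
from h import *
s,o=snap('wrist','w4.png');print(o['tool_pos'],o['ee_rot'],o['width'],o['wrist_force'],o['wrist_torque'])
print(proj(s,[*o['tool_pos'][:2],.086],o))
E
```

```text
[0.48754407 0.05282641 0.05799922] [3.14069501e+00 7.35091973e-05 1.27945716e+00] 0.024916432304923106 [ 1.54130388 -1.16317418  0.11603444] [-0.18814962 -0.3633827   0.00757803]
(np.float64(317.8710756024299), np.float64(297.6371477181284))
```

View pics/w4.png

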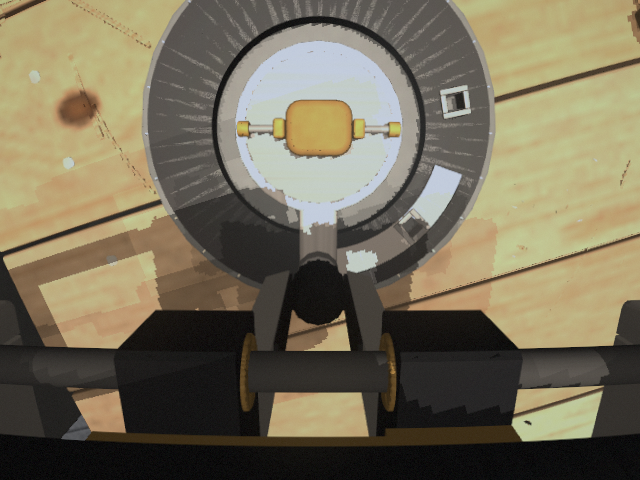

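Emit:
arm_command:
  plan: [0, 0, -0.3, 0, 0, 0, 0.85, 0, 0, -0.3, 0, 0, 0, 0.85, 0, 0, 0, 0, 0, 0, 0.85]

```text
time: 6.02
tool_pos: [0.4869, 0.053, 0.0634]
ee_rot: [-3.141, 0.0, 1.279]
wrist_force: [2.6, -0.6, -7.0]
width: 0.0248
```

Emit:
arm_command:
  plan: [0, 0, -0.3, 0, 0, 0, 0.85, 0, 0, -0.3, 0, 0, 0, 0.85, 0, 0, 0, 0, 0, 0, 0.85]

```text
time: 6.4
tool_pos: [0.4868, 0.053, 0.0698]
ee_rot: [-3.141, 0.0, 1.28]
wrist_force: [3.0, -0.3, -8.0]
width: 0.0252
```

```bash
python3 - <<'E'
from h import *
s,o=snap('wrist','w5.png');print(o['tool_pos'],o['ee_rot'],o['width'],o['wrist_force'],o['wrist_torque'])
s,o=snap('scene','s5.png');im=cv2.imread('pics/s5.png');cv2.imwrite('pics/s5c.png',cv2.resize(im[170:320,270:450],None,fx=4,fy=4,interpolation=cv2.INTER_CUBIC))
E
```

```text
[0.48684359 0.0530142  0.06980404] [-3.14089570e+00  2.06314105e-04  1.27955576e+00] 0.025160864294931598 [ 3.01190969 -0.28630204 -8.03825994] [-0.03769577 -0.66167843 -0.12430137]
```

View pics/w5.png

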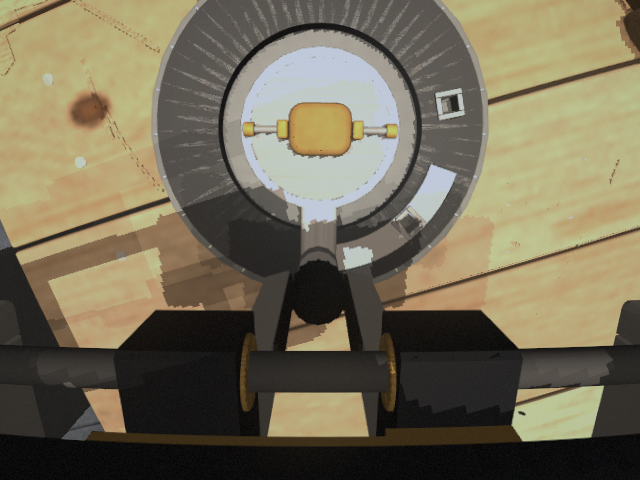

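View pics/s5c.png

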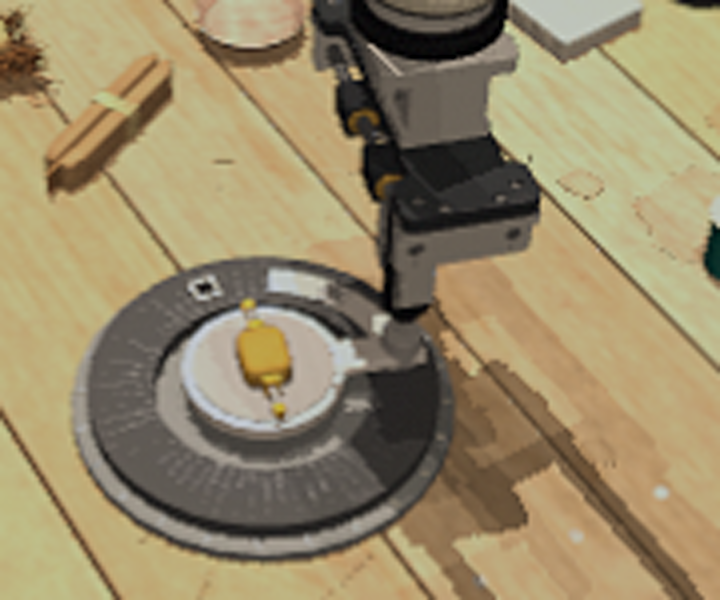

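The pin is up about 12 mm at 8 N and the turntable hasn't moved. I'm lifting 1 mm more, then starting the swing.

Emit:
arm_command:
  plan: [0, 0, -0.1, 0, 0, 0, 0.85, 0.005, 0.28, 0, 0, 0, -2, 0.85, 0.02, 0.56, 0, 0, 0, -4, 0.85, 0.02, 0.56, 0, 0, 0, -4, 0.85, 0, 0, 0, 0, 0, 0, 0.85]

```text
time: 7.12
tool_pos: [0.5006, 0.05, 0.0704]
ee_rot: [-3.14, 0.0, 1.454]
wrist_force: [1.9, -0.5, -7.1]
width: 0.0252
```

```bash
python3 - <<'E'
from h import *
s,o=snap('wrist','w6.png');print(o['tool_pos'],o['ee_rot'],o['width'],o['wrist_force'],o['wrist_torque'])
E
```

```text
[0.50058388 0.05004895 0.07038609] [-3.14020040e+00  3.54838364e-04  1.45427076e+00] 0.025168946964336362 [ 1.92196945 -0.46347247 -7.13080993] [-0.05888773 -0.42121434  0.00610341]
```

View pics/w6.png

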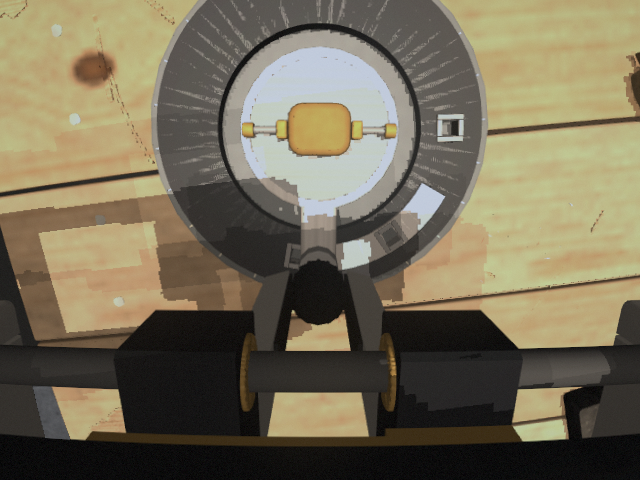

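Swinging cleanly: the start hole is now exposed at (293,255) and the base hasn't shifted. I'm going on to about 30°.

Emit:
arm_command:
  plan: [0.02, 0.56, 0, 0, 0, -4, 0.85, 0.02, 0.56, 0, 0, 0, -4, 0.85, 0.02, 0.56, 0, 0, 0, -4, 0.85, 0.02, 0.56, 0, 0, 0, -4, 0.85, 0.02, 0.56, 0, 0, 0, -4, 0.85, 0, 0, 0, 0, 0, 0, 0.85]

```text
time: 7.92
tool_pos: [0.528, 0.0516, 0.0703]
ee_rot: [-3.14, 0.0, 1.802]
wrist_force: [0.3, -0.7, -7.6]
width: 0.0248
```

```bash
python3 - <<'E'
from h import *
s,o=snap('wrist','w7.png');print(o['tool_pos'],o['ee_rot'],o['width'],o['wrist_force'],o['wrist_torque'])
im=s['pixels'][:,:,::-1]
cv2.imwrite('pics/c7.png',cv2.resize(im[180:320,240:420],None,fx=4,fy=4,interpolation=cv2.INTER_CUBIC))
E
```

```text
[0.52803379 0.05155743 0.07034112] [-3.13962708e+00  2.10248461e-04  1.80230805e+00] 0.02481102742301403 [ 0.28239905 -0.66447766 -7.57834119] [-0.22316771 -0.14185327  0.08540748]
```

View pics/w7.png

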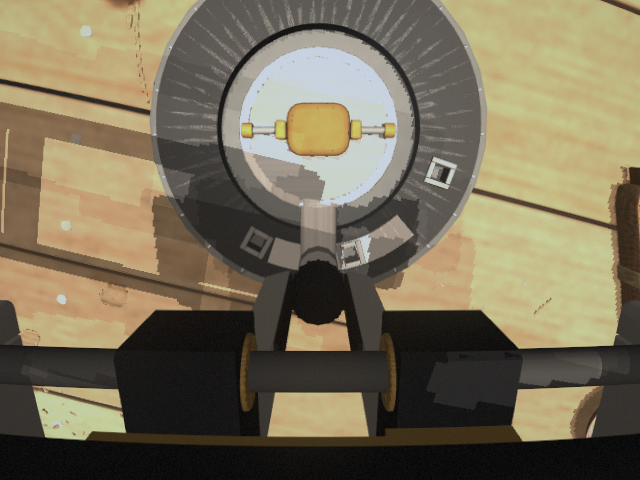

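View pics/c7.png

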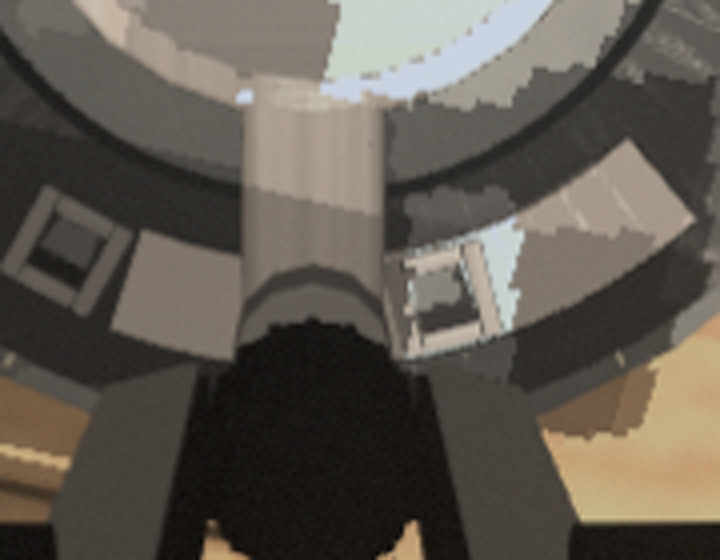

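```bash
python3 - <<'E'
from h import *
s,o=load('w7.png'); 
S=np.array([.5101,.1271])
sh,oh,uh=[onz(s,u,v,.022,o)[:2] for u,v in[(257.3,242.5),(351.9,254.3),(440.5,173)]]
# centre from start & unwanted holes: both at .08 radius
from scipy.optimize import least_squares
c=least_squares(lambda c:[np.hypot(*(p-c))-.08 for p in(sh,oh,uh)],S).x
a=[np.arctan2(*(p-c)[::-1]) for p in(sh,oh,uh)]
print(c,[np.hypot(*(p-c)) for p in(sh,oh,uh)],a,a[1]-a[0],a[2]-a[0],'tool arm',o['ee_rot'][2]-np.pi-a[0])
t=o['tool_pos'][:2]-c; print(np.hypot(*t),np.arctan2(t[1],t[0])-a[0])
E
```

```text
[0.51092083 0.12653932] [np.float64(0.07996190949279036), np.float64(0.0800445024236039), np.float64(0.07996741452809511)] [np.float64(-1.8643572404545137), np.float64(-1.0674175640644488), np.float64(-0.07741149769103348)] 0.7969396763900649 1.7869457427634803 tool arm 0.525072639376365
0.07690993083940058 0.517945526874634
```

Shoe hole measures at about 0.795 rad; the arm is now at about 0.522. I'm carrying 11.5° further, still short of the hole, then lowering the pin onto the ring and easing the grip.

Emit:
arm_command:
  plan: [0.02, 0.56, 0, 0, 0, -4, 0.85, 0.02, 0.56, 0, 0, 0, -4, 0.85, 0.015, 0.49, 0, 0, 0, -3.5, 0.85, 0, 0, 0, 0, 0, 0, 0.85, 0, 0, 0.15, 0, 0, 0, 0.85, 0, 0, 0.15, 0, 0, 0, 0.85, 0, 0, 0, 0, 0, 0, 0.85]

```text
time: 8.85
tool_pos: [0.5432, 0.0568, 0.0675]
ee_rot: [-3.14, -0.0, 2.003]
wrist_force: [-2.2, -2.1, -7.0]
width: 0.0249
```

```bash
python3 - <<'E'
from h import *
s,o=snap('wrist','w8.png');print(o['tool_pos'],o['ee_rot'],o['width'],o['wrist_force'],o['wrist_torque'])
im=s['pixels'][:,:,::-1]
cv2.imwrite('pics/c8.png',cv2.resize(im[180:320,240:420],None,fx=4,fy=4,interpolation=cv2.INTER_CUBIC))
E
```

```text
[0.54324421 0.05682373 0.06754892] [-3.14018455e+00 -1.67452181e-04  2.00342998e+00] 0.024942283321774908 [-2.16221093 -2.14105018 -7.00289331] [-0.39084622  0.32660156  0.09165006]
```

View pics/c8.png

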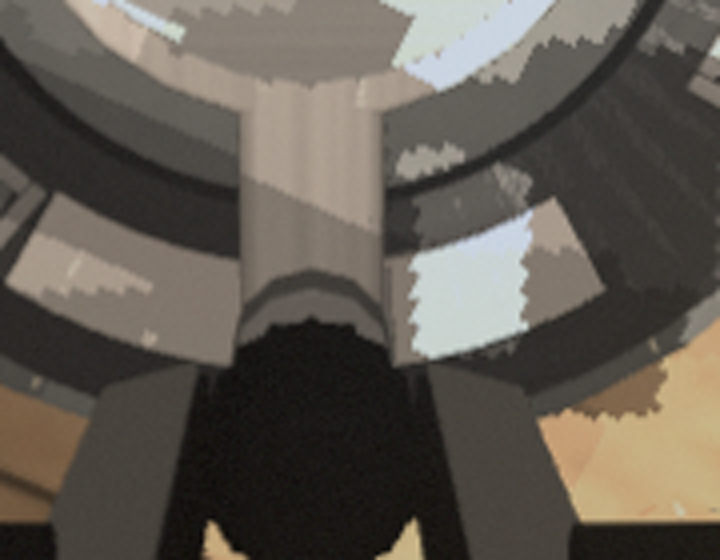

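Emit:
arm_command:
  plan: [0, 0, 0, 0, 0, 0, 0.69, 0, 0, 0, 0, 0, 0, 0.67, 0, 0, 0, 0, 0, 0, 0.67]

```text
time: 9.28
tool_pos: [0.5458, 0.0574, 0.0699]
ee_rot: [3.137, 0.002, 2.004]
wrist_force: [-0.2, -0.0, 0.6]
width: 0.0311
```

```bash
python3 - <<'E'
from h import *
s,o=snap('wrist','w9.png');print(o['tool_pos'],o['ee_rot'],o['width'],o['wrist_force'],o['wrist_torque'])
im=s['pixels'][:,:,::-1]
cv2.imwrite('pics/c9.png',cv2.resize(im[180:340,230:410],None,fx=3.7,fy=3.7,interpolation=cv2.INTER_CUBIC))
E
```

```text
[0.54584177 0.05743188 0.06986414] [3.13669153e+00 1.59180274e-03 2.00389571e+00] 0.031050334009563002 [-0.22458707 -0.03946218  0.56550759] [-0.01846134 -0.11093917  0.0104949 ]
```

View pics/c9.png

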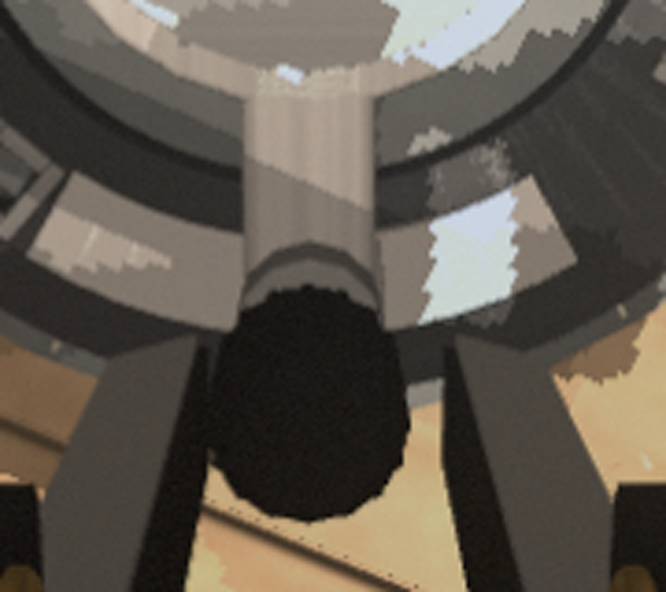

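The release shows the arm is compliant, about 1 N/mm. The trailing pad (left) is next to the knob and the pin is riding on the ring. I'm pushing round in small steps.

Emit:
arm_command:
  plan: [0, 0, 0.4, 0, 0, 0, 0.67, 0, 0.14, 0, 0, 0, -1, 0.67, 0, 0.14, 0, 0, 0, -1, 0.67, 0, 0.14, 0, 0, 0, -1, 0.67, 0, 0, 0, 0, 0, 0, 0.67]

```text
time: 9.95
tool_pos: [0.5457, 0.0584, 0.0634]
ee_rot: [-3.137, -0.001, 2.057]
wrist_force: [-6.2, -1.9, 2.0]
width: 0.031
```

```bash
cat > look.py <<'E'
from h import *
import sys
t=sys.argv[1]
s,o=snap('wrist','w%s.png'%t);print(o['time'],o['tool_pos'],o['ee_rot'],o['width'],o['wrist_force'],o['wrist_torque'])
im=s['pixels'][:,:,::-1]
cv2.imwrite('pics/c%s.png'%t,cv2.resize(im[180:340,220:420],None,fx=3.7,fy=3.7,interpolation=cv2.INTER_CUBIC))
E
python3 look.py 10
```

```text
9.95 [0.54565342 0.05836426 0.06340024] [-3.13650788e+00 -1.23182345e-03  2.05685432e+00] 0.031017943013035 [-6.17456286 -1.86716222  1.95483296] [-0.25088706  0.99758983  0.03435982]
```

View pics/c10.png

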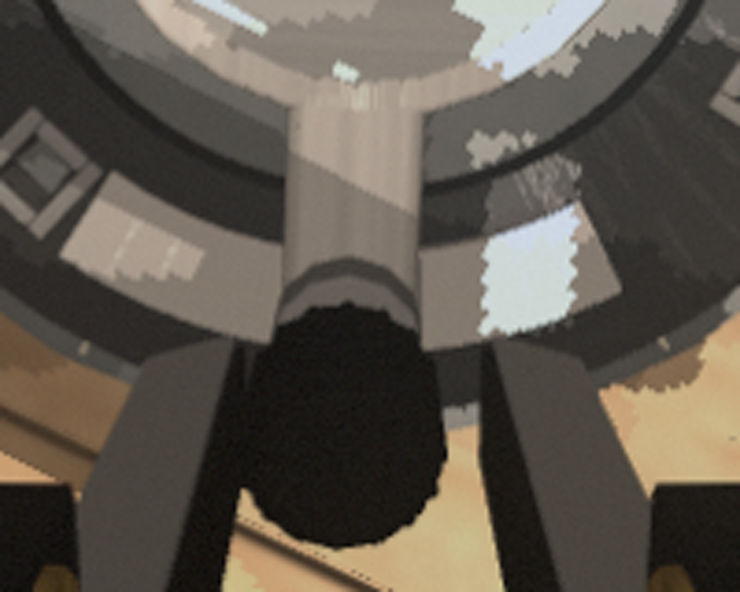

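```bash
python3 - <<'E'
from h import *
from scipy.optimize import least_squares
s,o=load('w10.png'); im=s['pixels'][:,:,::-1]
cv2.imwrite('pics/f10.png',im)
# arm bar edges at crop rows 150: x 289 , 423 ; row 220: 287,421
c=np.array([.51092,.12654])
for y,x0,x1 in[(150,289,424),(230,284,422)]:
    a=onz(s,220+x0/3.7,180+y/3.7,.036,o)[:2];b=onz(s,220+x1/3.7,180+y/3.7,.036,o)[:2];m=(a+b)/2-c;print(np.hypot(*(a-b)),np.hypot(*m),np.arctan2(m[1],m[0])+1.8643)
for z in(.086,.095):
    p=onz(s,220+346/3.7,180+425/3.7,z,o)[:2]-c; print(z,np.hypot(*p),np.arctan2(p[1],p[0])+1.8643)
sh=onz(s,220+38/3.7,180+170/3.7,.022,o)[:2]-c;print(np.hypot(*sh),np.arctan2(sh[1],sh[0]))
E
```

```text
0.021337958528335622 0.05045081759769741 0.7335391010554158
0.022098111622465444 0.06346738092180068 0.7339414904616779
0.086 0.07722826967218735 0.736987740590048
0.095 0.07371952580123597 0.7369575752421818
0.07972359788145374 -1.8702336769886148
```

View pics/f10.png

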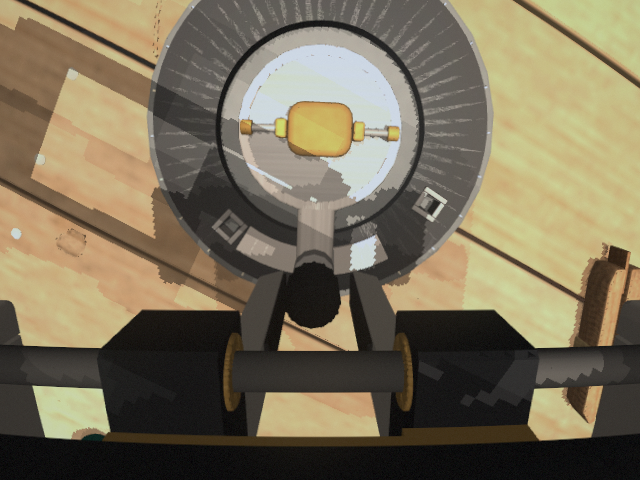

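The arm is at about 0.735 rad and the hole at about 0.795. There is 6.4 N of push so far, so it's only stiction. I'm pushing in small steps, and well below 18 N.

Emit:
arm_command:
  plan: [0, 0.12, 0, 0, 0, 0, 0.67, 0, 0, 0, 0, 0, 0, 0.67]

```text
time: 10.25
tool_pos: [0.5474, 0.0589, 0.0632]
ee_rot: [-3.138, -0.001, 2.057]
wrist_force: [-5.0, -2.8, -0.6]
width: 0.031
```

Emit:
arm_command:
  plan: [0, 0.12, 0, 0, 0, 0, 0.67, 0, 0, 0, 0, 0, 0, 0.67]

```text
time: 10.5
tool_pos: [0.5502, 0.0602, 0.0636]
ee_rot: [3.141, 0.0, 2.056]
wrist_force: [-2.2, -1.2, -1.3]
width: 0.0312
```

```bash
python3 look.py 11
```

```text
10.5 [0.55023231 0.06015019 0.0635734 ] [3.14081603e+00 7.04322825e-05 2.05634964e+00] 0.03121966457720802 [-2.16118599 -1.23425588 -1.26815256] [-0.13166469  0.12844175 -0.00051857]
```

View pics/c11.png

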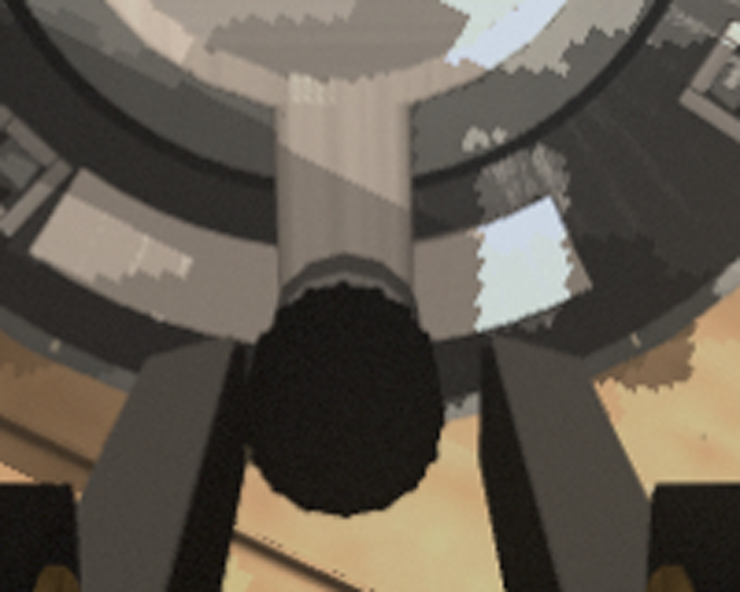

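The knob image moved up by about 30 crop px and the resisting force fell, so it looks dropped. I'm backing off the pad and checking.

Emit:
arm_command:
  plan: [0, -0.2, 0, 0, 0, 0, 0.67, 0, -0.2, 0, 0, 0, 0, 0.66, 0, 0, 0, 0, 0, 0, 0.6, 0, 0, 0, 0, 0, 0, 0.55]

```text
time: 11.05
tool_pos: [0.5465, 0.0582, 0.0641]
ee_rot: [3.141, 0.0, 2.056]
wrist_force: [-1.2, -0.5, -0.1]
width: 0.0419
```

```bash
python3 look.py 12; python3 - <<'E'
from h import *
s,o=snap('scene','s12.png');im=cv2.imread('pics/s12.png');cv2.imwrite('pics/s12c.png',cv2.resize(im[170:320,270:450],None,fx=4,fy=4,interpolation=cv2.INTER_CUBIC))
E
```

```text
11.05 [0.54653216 0.05817966 0.06412415] [3.14084815e+00 2.96810256e-04 2.05622292e+00] 0.04187622317158943 [-1.2018066  -0.52976115 -0.06847406] [-0.02716979 -0.08725597  0.01904219]
```

View pics/c12.png

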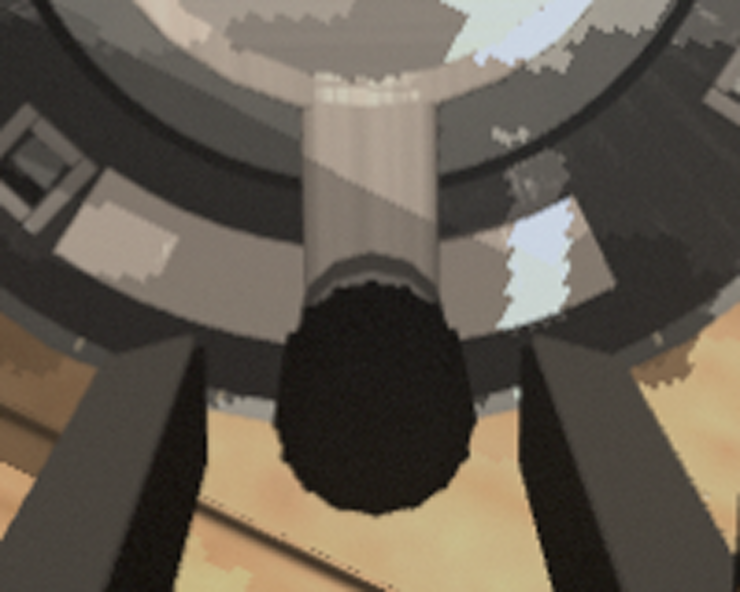

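View pics/s12c.png

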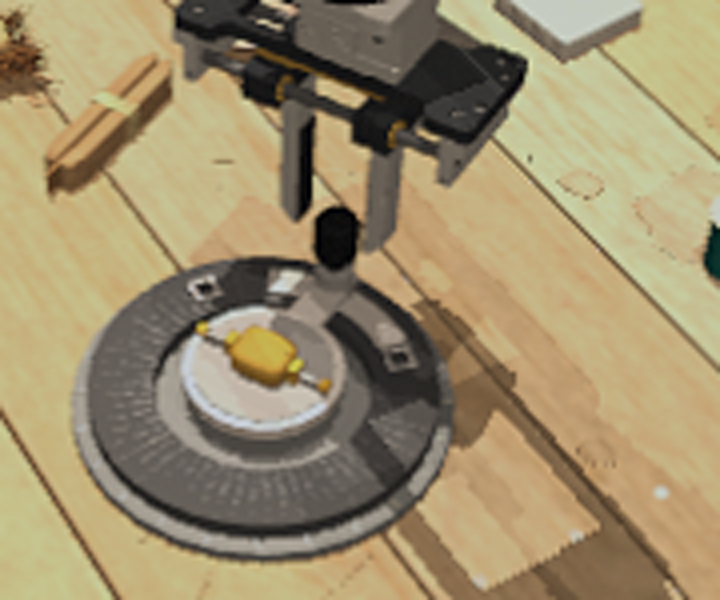

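Emit:
arm_command:
  plan: [0, 0.2, 0, 0, 0, 0, 0.45, 0, 0, -0.5, 0, 0, 0, 0.4, 0, 0, -1.5, 0, 0, 0, 0.3, 0, 0, -3, 0, 0, 0, 0.2, 0, 0, -4, 0, 0, 0, 0, 0, 0, -3, 0, 0, 0, 0, 0, 0, 0, 0, 0, 0, 0]

```text
time: 12.02
tool_pos: [0.5501, 0.0591, 0.1883]
ee_rot: [3.134, 0.004, 2.056]
wrist_force: [-0.4, 0.9, -1.4]
width: 0.0939
```

```bash
python3 look.py 13; python3 - <<'E'
from h import *
c=np.array([.5105,.1268]); th=-1.864+.795; k=c+.08*np.array([np.cos(th),np.sin(th)])
s,o=snap('scene','s13.png');im=cv2.imread('pics/s13.png')
d,_=snap('side','d13.png')
for nm,q in(('scene',s),('side',d)):
    q_im=q['pixels'].max(2)
    for z in(.086,.095): print(nm,z,proj(q,[*k,z]))
cv2.imwrite('pics/s13c.png',cv2.resize(im[190:320,270:420],None,fx=4.5,fy=4.5,interpolation=cv2.INTER_CUBIC))
im=d['pixels'][:,:,::-1];cv2.imwrite('pics/d13c.png',cv2.resize(im[220:350,250:420],None,fx=4.5,fy=4.5,interpolation=cv2.INTER_CUBIC))
# reference: start picture knob home
s0,_=load('scene0.png'); k0=c+.08*np.array([np.cos(-1.864),np.sin(-1.864)])
print('ref home start', proj(s0,[*k0,.086]),proj(load('side0.png')[0],[*k0,.086]))
E
```

```text
12.025 [0.55011334 0.05909673 0.18826765] [3.13430983 0.00390187 2.05624537] 0.09387592082076358 [-0.38105264  0.93059826 -1.37033193] [-0.08442634 -0.14033391  0.07256408]
scene 0.086 (np.float64(354.4153467997747), np.float64(223.21165653595793))
scene 0.095 (np.float64(354.5637883690404), np.float64(220.33772353359768))
side 0.086 (np.float64(342.2419569164853), np.float64(263.49784132234566))
side 0.095 (np.float64(342.38120323371805), np.float64(260.71164587330753))
ref home start (np.float64(371.7230037379949), np.float64(239.2190052623587)) (np.float64(320.0443836855518), np.float64(269.6295234275948))
```

View pics/s13c.png

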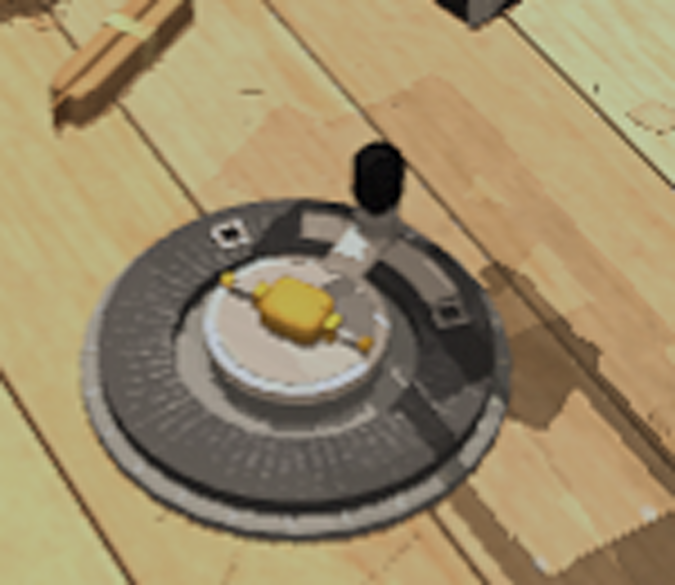

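View pics/d13c.png

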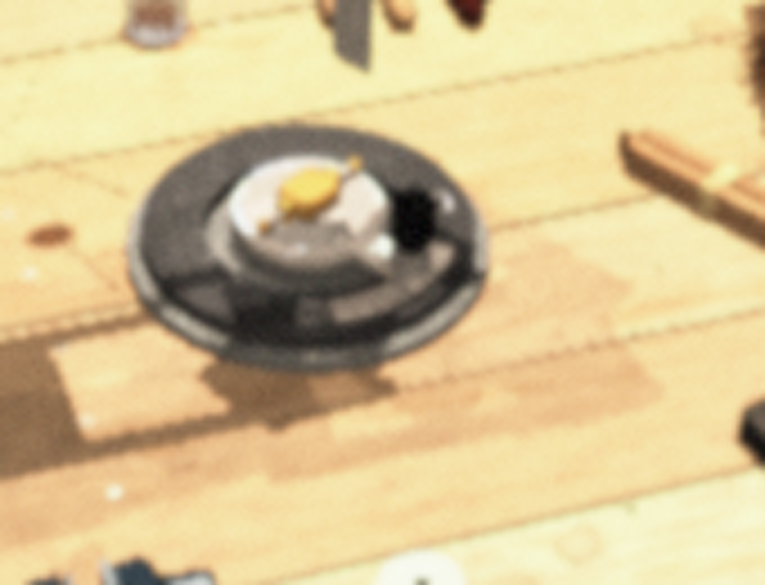

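View pics/w13.png

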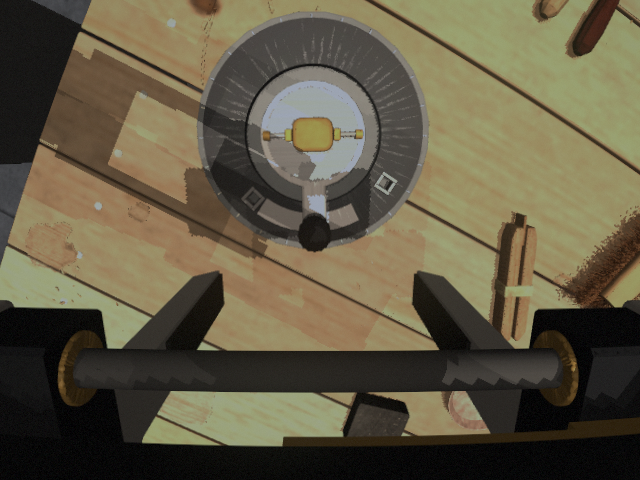

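```bash
python3 - <<'E'
from h import *
c=np.array([.5105,.1268])
def ext(f,box,t):
    s,o=load(f); im=cv2.resize(s['pixels'].max(2),None,fx=4,fy=4,interpolation=cv2.INTER_CUBIC)
    u0,u1,v0,v1=[4*b for b in box]; k=np.zeros(im.shape,np.uint8); k[v0:v1,u0:u1]=im[v0:v1,u0:u1]<t
    cs,_=cv2.findContours(k,cv2.RETR_EXTERNAL,cv2.CHAIN_APPROX_NONE); cc=max(cs,key=cv2.contourArea); x,y,w,h=cv2.boundingRect(cc); return np.array([x+w/2,y,y+h])/4
for t in(40,50,60):
  for a,b,b0,b1 in(('scene0.png','s13.png',(360,385,230,258),(343,366,215,241)),('side0.png','d13.png',(312,328,262,290),(334,350,256,280))):
    e0,e1=ext(a,b0,t),ext(b,b1,t); s,_=load(a)
    p=lambda th,z:np.array(proj(s,[*(c+.08*np.array([np.cos(th),np.sin(th)])),z]))
    q0=p(-1.864,.086); q1=p(-1.864+.795,.086); r=p(-1.864+.795,.095)
    print(t,a,'shift meas',e1-e0,'pred home',q1-q0,'pred riding',r-q0)
# base shift & arm angle from wrist
s,o=load('w13.png'); im=s['pixels'][:,:,::-1]
cv2.imwrite('pics/c13.png',cv2.resize(im[150:260,230:410],None,fx=4.4,fy=4.4,interpolation=cv2.INTER_CUBIC))
for f in('w1.png','w13.png'):
    s,o=load(f); hsv=cv2.cvtColor(s['pixels'],cv2.COLOR_RGB2HSV)
    print(f,o['tool_pos'])
E
```

```text
40 scene0.png shift meas [-16.875 -15.5   -16.   ] pred home [-17.30765694 -16.00734873] pred riding [-17.15921537 -18.88128173]
40 side0.png shift meas [22.375 -6.5   -6.5  ] pred home [22.19757323 -6.13168211] pred riding [22.33681955 -8.91787755]
50 scene0.png shift meas [-16.75 -15.75 -16.  ] pred home [-17.30765694 -16.00734873] pred riding [-17.15921537 -18.88128173]
50 side0.png shift meas [22.375 -6.25  -6.25 ] pred home [22.19757323 -6.13168211] pred riding [22.33681955 -8.91787755]
60 scene0.png shift meas [-16.75 -15.75 -16.25] pred home [-17.30765694 -16.00734873] pred riding [-17.15921537 -18.88128173]
60 side0.png shift meas [23.125 -6.25  -6.25 ] pred home [22.19757323 -6.13168211] pred riding [22.33681955 -8.91787755]
w1.png [0.47345416 0.02123836 0.2503963 ]
w13.png [0.55011334 0.05909673 0.18826765]
```

View pics/c13.png

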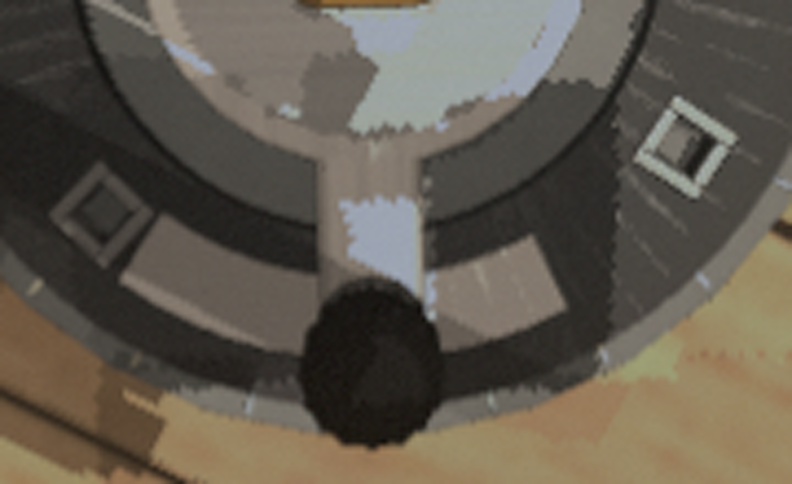

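Both views agree with the pin home: the scene knob shift is −15.75 px (home −16.0, riding −18.9) and the side shift is −6.25 px (home −6.1, riding −8.9). I'm handing in.

Emit:
arm_command:
  plan: [0, 0, -2, 0, 0, 0, 0, 0, 0, 0, 0, 0, 0, 0, 0, 0, 0, 0, 0, 0, 0]

```text
time: 12.55
tool_pos: [0.5474, 0.059, 0.2021]
ee_rot: [-3.139, -0.001, 2.056]
wrist_force: [-0.3, 0.1, 0.3]
width: 0.0942
```

```bash
python3 - <<'E'
from h import *
a=load('scene0.png')[0]['pixels'].astype(int); s,o=snap('scene','s14.png'); b=s['pixels'].astype(int)
print(o['time'],'diff base lower rim',np.abs(a[290:312,290:380]-b[290:312,290:380]).mean(),'spool',np.abs(a[215:245,440:470]-b[215:245,440:470]).mean(),'jar',np.abs(a[300:335,222:250]-b[300:335,222:250]).mean())
print(close_job())
E
```

```text
12.55 diff base lower rim 7.602020202020202 spool 5.184074074074074 jar 5.535034013605443
the job is handed in; nothing more can be done
None
```

The larger turntable is indexed to its next station: the pin sits in the aluminium-shoe hole, about 0.795 rad anticlockwise from the start. I handed the job in at about 12.6 s.

- **How it was done:** I gripped the knob and pulled it about 12 mm straight up, at roughly 8 N. I carried the arm round to just short of the shoe hole, lowered the pin onto the ring and eased the grip. One pad then pushed the knob round until the pin dropped in. The push I read peaked at about 6.5 N, against the 18 N that would drag the base.
- **Pin home:** the knob's shift in the scene view was −15.75 px, against −16.0 predicted for home and −18.9 for riding on the ring. In the side view it was −6.25 px, against −6.1 and −8.9.
- **Base and bystanders:** before/after differences in the scene picture were small for the base rim (7.6 grey levels), the spool (5.2) and the jar (5.5). I took these for noise and shadow without a numerical check of position, and the jar was compared only at the place I took it to be.
- **Gripper:** it ended open at a height of 0.20 m, touching nothing.
- **Disagreements:** no check failed. The wrist picture gave knob and spindle positions about 1–3 mm off the stated 80 mm radius, and the sideways knob shift in the scene view was about 0.5 px off prediction.

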